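# Ready the grease gun for a fresh cartridge

## Task

Stand the slim grease cartridge upright in the clear space on the steel parts tray beside the pump head, and let go of it. Then draw the grease gun's T-handled follower rod out of the barrel in the vise, against its spring, until the groove turned in the rod has just come clear of the end cap (106 mm of draw, short of the end stop), and finish while still holding it steady there so that I can swing the lock plate into the groove. Leave everything else on the bench where it is.

Things in the scene. Friction and masses are not known exactly. Their poses are not given: they have to be found in the camera images.
- cartridge: Slim closed paper cylinder, 35 mm diameter, 120 mm tall, about 120 g, steel top disc with a 3 mm high pull ring. Stands on the bench at the robot's right in a row with a fatter spray can and a squat jar; its place in the row varies, neighbours at least 75 mm away centre to centre. Origin at the centre of its underside, z up along its axis.
- tray_floor (a point): Centre of the flat inner floor, 3 mm above the bench, of the low open steel tray fixed at the robot's left: 280 mm along its x, 180 mm along its y, walls 3 mm thick with tops 18 mm above the bench. The pump head stands on the half at +x (away from the robot); the half at -x is clear: a good spot is 65 mm from the centre towards -x.
- pump_head: Unscrewed pump head of the grease gun: dark steel socket, 48 mm diameter, standing mouth down on the tray, 65 mm tall; black lever reaching 111 mm towards its +y, thin spout reaching 60 mm towards its +x. Loose; leave it. Origin at the centre of its underside.
- barrel: Plain metal barrel, 40 mm diameter, 160 mm long, level, clamped in the vise; fixed. Origin on its axis midway along the jaws, 130 mm above the bench. y runs along it: open mouth at +y (85 mm from the origin, at the robot's left), dark end cap (45 mm diameter) at -y; x level across it, away from the robot; z up. The rod draws out towards -y.
- cap_face (a point): Centre of the outer face of the end cap, where the rod comes out of its guide bush (22 mm diameter, standing 6 mm proud of the 45 mm cap); 95 mm from the barrel's origin towards -y. Axes as the barrel's.
- rod: Bright steel follower rod, 9 mm diameter, coaxial with the barrel, with its T-handle. It only slides along the barrel's y. Axes as the barrel's; its origin is at the barrel's origin when the rod is fully in, and moves with the rod.
- t_handle (a point): Where the T-handle's level cross bar (9 mm diameter, 72 mm long, along the barrel's x) meets the rod's axis, 130 mm above the bench. A boss, 15 mm diameter, reaches 7 mm each way along the rod. Rod fully in: 48 mm outside cap_face, 41 mm of bare rod between; fingers can straddle the rod there from above and pull against the bar. Free space below.
- groove (a point): Centre of the dark groove, 6 mm wide, turned around the rod. Hidden inside the barrel at the start; it comes out of the end cap as the rod is drawn and stands 4 mm outside point cap_face when the rod is drawn by 106 mm.
- follower (a joint): How far the rod and its follower are drawn out, in m: 0 fully in (where the spring returns it if let go), 0.106 with the groove just clear of the cap, 0.128 at the end stop. The spring pulls the rod in with about 5 N at 0, 15 N at 0.106 and 17 N at the stop, rising evenly.
- vise: Blue bench vise, bolted down. Origin on the bench under the barrel's origin; axes as the barrel's. Jaws 92 mm wide along y, from 66 mm at -x to 62 mm at +x, 138 mm high; anvil to 113 mm at -x (108 mm high); screw and cross handle to 174 mm at +x (80 mm high).
- spray_can: Spray can, 52 mm diameter, 160 mm tall, loose; leave it. Origin at the centre of its underside.
- paste_jar: Squat jar with black lid, 62 mm diameter, 85 mm tall, loose; leave it. Origin at the centre of its underside.
- wrench: Wrench lying flat on the bench between the robot and the vise, 170 mm long along its x, loose; leave it. Origin under its middle.
- tube_offcut: Short piece of steel tube standing on end beyond the tray, 76 mm diameter, 90 mm tall, loose; leave it. Origin at the centre of its underside.
- pipe_bend: Bent steel pipe, 39 mm diameter, lying flat beyond the vise at the right, about 150 by 150 mm, loose; leave it.
- tape_roll: Roll of grey tape, 92 mm diameter, 30 mm high, lying flat to the right of the vise, loose; leave it.
Mind the look-alikes: they are no part of the job. Leave any green look-alike of the cartridge alone.

How it is judged:
On the way, in this order (a step that is already met when the one before it is completed fails the run):
1. the slim cartridge stands upright on the floor of the tray, let go (x of cartridge in the frame of tray_floor between -0.125 and 0.125 m and y of cartridge in the frame of tray_floor between -0.075 and 0.075 m and z of cartridge in the frame of tray_floor between -0.004 and 0.004 m and angle between cartridge's own z axis and vertical below 0.07 rad and linear speed of cartridge below 0.02 m/s and contact force between each of the arm, the fingers and cartridge below 0.1 N), for 0.3 s.
2. the gripper holds the rod drawn out with its groove just clear of the end cap (value of joint follower between 0.101 and 0.114 m and velocity of joint follower between -0.02 and 0.02 m/s and contact force between the fingers and rod above 5 N), for 0.5 s.
At the end, for the whole second after the job is handed in: Fingers hold the rod still (over 5 N, below 20 mm/s), drawn 101 to 114 mm: groove centre about 0 to 12 mm outside the end cap. The cartridge stands on the tray floor inside the walls, within 4 degrees of upright, at rest, not touched by the robot. Bystanders within 30 mm of their places (all of step 1 and all of step 2); the arm keeps its last pose, push and grip.
It fails at once if the cartridge is tipped over (angle between cartridge's own z axis and vertical above 0.8 rad).
It fails at once if another thing on the bench or the pump head is shoved more than 30 mm or knocked over (distance of any of pump_head, spray_can, paste_jar, wrench, tube_offcut, pipe_bend, tape_roll from where it was at the start of the episode above 0.03 m or angle between any of pump_head, spray_can, paste_jar, wrench, tube_offcut, pipe_bend, tape_roll's own z axis and vertical above 0.5 rad).
It also fails if it takes over 64 s, if anything falls off the work surface, if the arm or the gripper's body presses on something with over 40 N, if the wrist force passes 120 N, or if a joint passes its speed limit or range.

## Robot

A 6-joint arm with a two-finger parallel gripper is mounted at the origin on the work surface. World frame = base frame: x ahead of the robot, y to its left, z up, the work surface at z = 0. Lengths are in m, angles in rad, forces in N, time in s.
With the tool pointing down it reaches from about 0.25 to 0.725 m from the base axis. Payload 4 kg.
Tool frame: the origin (TCP) lies on the centre line of the jaws, within the pads' length; the fingertips stand 17 mm ahead of it and the grasp point (between the pads) lies 2 mm behind it; z points along the fingers, y is the line along which they close (so a half turn about z gives the same grasp; the last joint's range is limited). The gripper opens to 85 mm and grips with 20 to 120 N. Pads are 22 mm wide; open, the fingers measure 114 mm over their backs; the gripper's body (76 mm by 85 mm) begins 54 mm behind the grasp point. The pads swing forward as they close: fully open they stand 13 mm farther back than shut.
Start: joints at [-1.316, 0.241, 0.005, 1.335, 0, 1.571], TCP at [0.126, -0.484, 0.248] pointing down, gripper open.
Joint ranges: [-2.72, 2.72], [-1.05, 1.87], [-1.09, 1.28], [-1.99, 2.15], [-1.42, 1.44], [-3.14, 3.14]. Speed limits (rad/s): [2.79, 2.79, 3.14, 3.14, 3.14, 3.14].

## Interface

Orientations are given as a unit quaternion [x, y, z, w].
In Python, from workcell import get_obs, imaging, order gives the robot as it stands.
- The arm moves only by the tool apply_moves, never from a script. Its argument "targets" is a list that holds one entry, the list of rows, each a list of 5 numbers: the shift along the world's x, y, z in units of 40 mm (1.0 is 40 mm), then the turn about the world's z in degrees, then the gripper command: -1 is shut, 1 is fully open, values between are in proportion. In form: [[[dx, dy, dz, turn, fingers], ...]]. A call has 1 to 8 rows; each row shifts and turns the commanded pose from where the row before left it; what a row does not reach is not made up. A row lasts 1/12 s, in which the tool goes at most 41.7 mm and 7.16 degrees, less where a joint would pass 70% of its speed; a pose out of reach is approached as far as the arm can. A call is refused whole if a number of a shift passes 1 or a number of a turn 7.16, either way. A call with a gripper value outside its range is refused whole. The fingers move at their own pace and stop on an object; the grip force is fixed at half the most. Time passes only in rows, so rows that do not move let the fingers close. It gives the time, the measured TCP pose, the force, the opening and the grip force at its end, in the units of the state.
- get_obs(): the state, without advancing time (a new reading comes with each control period).
- imaging.camera(name): name is "scene" or "side" or "wrist"; returns (picture, depth): 400x640x3 uint8, blue, green, red; 400x640 float32, m along the optical axis (not along the pixel's ray), 0 where there is no reading.
- imaging.get_calibration(name): a dict with "camera_matrix" (3x3 intrinsics, pixels), "k1" (the pictures are not rectified: a ray, as slopes to the right and down, at radius r is drawn at 1 + k1 r^2 times it, then the intrinsics apply), "eye" and "rotation" of the camera in the world; the wrist camera has in their place "hand_eye" (4x4, takes a point from camera to tool coordinates, whose origin is the TCP and whose axes are the flange's). Camera axes: x right, y down, z forward; pixel columns grow to the right and rows downward; lengths in m; the calibration is good to about 2 mm. A picture is of the moment at which its call begins: read the wrist's pose just before it. get_calibration takes no time and is no camera call.
- order.job_done(): hands the job in; it is judged then, once.
The state is a dict: "clock": time; "joint_pos": joint angles; "joint_vel": joint speeds; "tau": joint torques, N m; "eef_pos": TCP position; "tool_rot": TCP orientation; "ft_force": force on the tool from outside, world axes, zero at the start; "ft_torque": the same for the moment, N m; "grip_width": finger opening in m; "grasp_force": force on a finger pad.
Only numpy, scipy, OpenCV 4.12 (cv2) and the standard library are available. Lean on these libraries where they do the work, as an engineer would, in place of code of your own. Each camera call takes 0.05 s, during which the arm holds its last target. There are 200 camera calls.

## Working session

There is one attempt and no reset: what is moved stays moved. The work goes in short steps, Python scripts to look and compute and a tool call to move; the robot and the scene stay as the last step left them, time stands still between calls to the robot, and variables do not carry over. Pictures are saved under pics/ and viewed, at most 10 in all, crops included, and the job is handed in when it is done.

Besides the shell and the picture viewer there is one more tool, called after "Request:" by a JSON object that holds its "op" and its "data". apply_moves: Moves the arm, as the interface text tells. Its arguments: {"type":"object","properties":{"targets":{"type":"array","items":{"type":"array","items":{"type":"array","items":{"type":"number"}}}}},"required":["targets"]}

```bash
mkdir -p pics; cat > h.py <<'E'
import numpy as np,cv2
from workcell import get_obs,imaging,order
from scipy.spatial.transform import Rotation as R
def snap(n):
    o=get_obs();p,d=imaging.camera(n);c=imaging.get_calibration(n)
    if n=="wrist":
        T=np.eye(4);T[:3,:3]=R.from_quat(o["tool_rot"]).as_matrix();T[:3,3]=o["eef_pos"]
        T=T@np.array(c["hand_eye"])
    else:
        T=np.eye(4);T[:3,:3]=c["rotation"];T[:3,3]=np.array(c["eye"]).ravel()
    np.savez(f"{n}.npz",p=p,d=d,T=T,K=c["camera_matrix"],k1=c["k1"]);return p,d
def world(n):
    z=np.load(f"{n}.npz");K=z["K"];v,u=np.mgrid[:400,:640]
    q=np.stack([u,v],-1).reshape(-1,1,2).astype(float)
    s=cv2.undistortPoints(q,K,np.array([float(z["k1"]),0,0,0])).reshape(400,640,2)
    P=np.dstack([s,np.ones((400,640))])*z["d"][...,None]
    return P@z["T"][:3,:3].T+z["T"][:3,3]
E
python3 - <<'E'
from h import *
o=get_obs();print(o)
for n in("scene","side"):
    p,d=snap(n);cv2.imwrite(f"pics/{n}0.png",p);z=np.load(n+".npz");print(n,z["T"].round(3),z["K"],z["k1"])
E
```

```text
{'clock': 0.0, 'joint_pos': array([-1.31605502e+00,  2.41419251e-01,  3.71845504e-03,  1.33518714e+00,
        2.17166525e-05,  1.57082894e+00]), 'joint_vel': array([ 0.0026361 , -0.0002998 ,  0.00065814, -0.00062704,  0.00100549,
       -0.00038878]), 'tau': array([ 8.23450705e-05, -3.72321618e+01,  2.52406025e+01,  1.71307015e-02,
        1.68970041e-04, -6.53285745e-07]), 'eef_pos': array([ 0.12585373, -0.48328731,  0.24740758]), 'tool_rot': array([ 9.91900849e-01,  1.27010283e-01, -1.22091234e-04, -1.03870800e-03]), 'ft_force': array([ 0.61757936, -0.14868178,  0.24972377]), 'ft_torque': array([-0.00911156,  0.00623709, -0.01878441]), 'grasp_force': 0.0, 'grip_width': 0.0852794241226231}Traceback (most recent call last):
  File "<stdin>", line 4, in <module>
  File "h.py", line 10, in snap
    T=np.eye(4);T[:3,:3]=c["rotation"];T[:3,3]=np.array(c["eye"]).ravel()
                ~^^^^^^^
ValueError: could not broadcast input array from shape (4,) into shape (3,3)
```

```bash
sed -i 's/=c\["rotation"\]/=R.from_quat(c["rotation"]).as_matrix()/' h.py
python3 - <<'E'
from h import *
for n in("scene","side"):
    p,d=snap(n);cv2.imwrite(f"pics/{n}0.png",p);z=np.load(n+".npz");print(n,z["T"].round(3),z["K"],z["k1"])
E
```

```text
scene [[-0.411  0.634 -0.655  1.321]
 [ 0.912  0.276 -0.304  0.245]
 [-0.012 -0.722 -0.692  0.892]
 [ 0.     0.     0.     1.   ]] [[412.09514722   0.         318.04264277]
 [  0.         412.09514722 197.06413483]
 [  0.           0.           1.        ]] -0.07337918595115768
side [[ 9.800e-01 -1.070e-01  1.660e-01  3.060e-01]
 [-1.980e-01 -5.260e-01  8.270e-01 -1.266e+00]
 [-1.000e-03 -8.430e-01 -5.370e-01  8.790e-01]
 [ 0.000e+00  0.000e+00  0.000e+00  1.000e+00]] [[510.4187753    0.         314.30844428]
 [  0.         510.4187753  200.64847505]
 [  0.           0.           1.        ]] -0.05295515463705504
```

View pics/scene0.png

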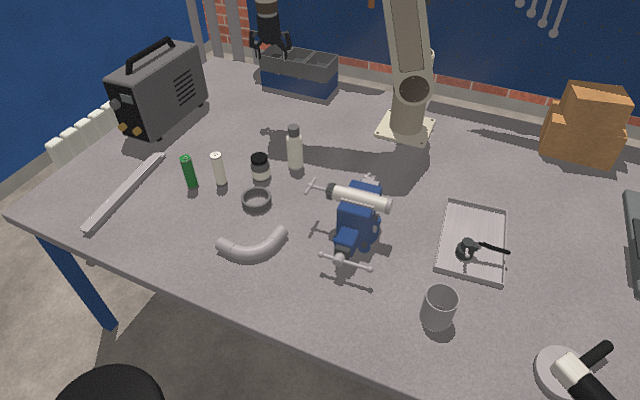

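View pics/side0.png

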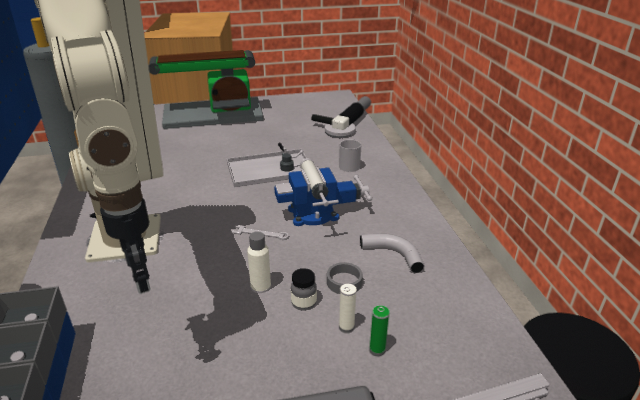

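Side view candidates are the spray can (259,262, dark cap, fat), jar (303,290), white slim cylinder with ring (347,307), and green look-alike (379,330). I choose the white one at (347,307), which is at (217,168) in the scene view. The vise barrel is at (313,178) in side and the T-handle at about (322,200). The tray is at (268,167) with the pump head at (287,160).

```bash
python3 - <<'E'
from h import *
p=np.load("side.npz")["p"];s=np.load("scene.npz")["p"]
a=cv2.resize(p[245:365,280:410],None,fx=3,fy=3,interpolation=2)[:360,:390]
b=cv2.resize(p[140:230,260:390],None,fx=3,fy=3,interpolation=2)
c=cv2.resize(s[160:280,290:420],None,fx=3,fy=3,interpolation=2)
im=np.zeros((600,800,3),np.uint8);im[:360,:390]=a;im[:360,400:790]=c;im[:0]=0
im2=np.zeros((640,800,3),np.uint8)
im[365:365+235,:390]=b[:235];cv2.imwrite("pics/crop.png",im)
for n in("side","scene"):
    W=world(n);x,y,z=W[...,0],W[...,1],W[...,2]
    print(n)
    # tall things
    m=((z>.02)&(z<.3)&(x>.1)&(x<.9)&(y>-.65)&(y<.5)).astype(np.uint8)
    k,l,st,_=cv2.connectedComponentsWithStats(m)
    for i in range(1,k):
        if st[i,4]>60:
            q=W[l==i];t=q[q[:,2]>np.percentile(q[:,2],98)-.008]
            print(st[i],"min",q.min(0).round(3),"max",q.max(0).round(3),"topmid",((t.min(0)+t.max(0))/2).round(3))
    # barrel top points / handle
    print({(u,v):W[v,u].round(3) for u,v in ([(313,178),(347,288),(347,315),(322,200),(230,160),(237,184),(301,152),(287,155)] if n=="side" else [(217,155),(360,197),(450,200),(507,209),(500,284),(436,268),(332,190),(468,243)])})
E
```

```text
side
[339 139  23  29 547] min [0.706 0.239 0.02 ] max [0.782 0.327 0.094] topmid [0.744 0.283 0.089]
[278 143  25  25 227] min [0.499 0.284 0.02 ] max [0.58  0.418 0.072] topmid [0.545 0.333 0.066]
[140 146  24  33 562] min [ 0.1   -0.055  0.188] max [0.149 0.002 0.3  ] topmid [ 0.124 -0.045  0.296]
[ 274  158   98   63 3102] min [ 0.445 -0.139  0.02 ] max [0.733 0.11  0.16 ] topmid [0.559 0.009 0.152]
[ 247  231   24   57 1032] min [ 0.338 -0.312  0.02 ] max [ 0.389 -0.262  0.163] topmid [ 0.364 -0.282  0.158]
[360 233  64  36 836] min [ 0.656 -0.317  0.02 ] max [ 0.791 -0.156  0.043] topmid [ 0.723 -0.24   0.038]
[327 262  36  65 972] min [ 0.524 -0.482  0.02 ] max [ 0.621 -0.263  0.124] topmid [ 0.543 -0.463  0.119]
[291 268  26  37 825] min [ 0.429 -0.394  0.02 ] max [ 0.491 -0.33   0.089] topmid [ 0.46  -0.359  0.084]
[133 270  18  23 259] min [ 0.127 -0.558  0.243] max [ 0.156 -0.525  0.3  ] topmid [ 0.143 -0.543  0.296]
[370 305  20  46 675] min [ 0.574 -0.562  0.02 ] max [ 0.61  -0.522  0.124] topmid [ 0.592 -0.542  0.119]
{(313, 178): array([ 0.552, -0.022,  0.149]), (347, 
[... 1205 characters left out ...]
.624 -0.262  0.033] topmid [ 0.577 -0.31   0.028]
[215 226  74  33 987] min [ 0.657 -0.317  0.02 ] max [ 0.796 -0.156  0.043] topmid [ 0.725 -0.238  0.038]
[456 237  55  22 496] min [0.505 0.287 0.02 ] max [0.585 0.42  0.071] topmid [0.55  0.348 0.064]
[ 420  283   40   45 1163] min [0.707 0.245 0.02 ] max [0.785 0.321 0.093] topmid [0.746 0.283 0.088]
{(217, 155): array([ 0.542, -0.457,  0.118]), (360, 197): array([0.571, 0.018, 0.147]), (450, 200): array([0.33 , 0.235, 0.006]), (507, 209): array([ 0.292,  0.405, -0.   ]), (500, 284): array([0.595, 0.415, 0.013]), (436, 268): array([0.608, 0.252, 0.011]), (332, 190): array([ 0.575, -0.06 ,  0.147]), (468, 243): array([0.528, 0.312, 0.054])}
```

View pics/crop.png

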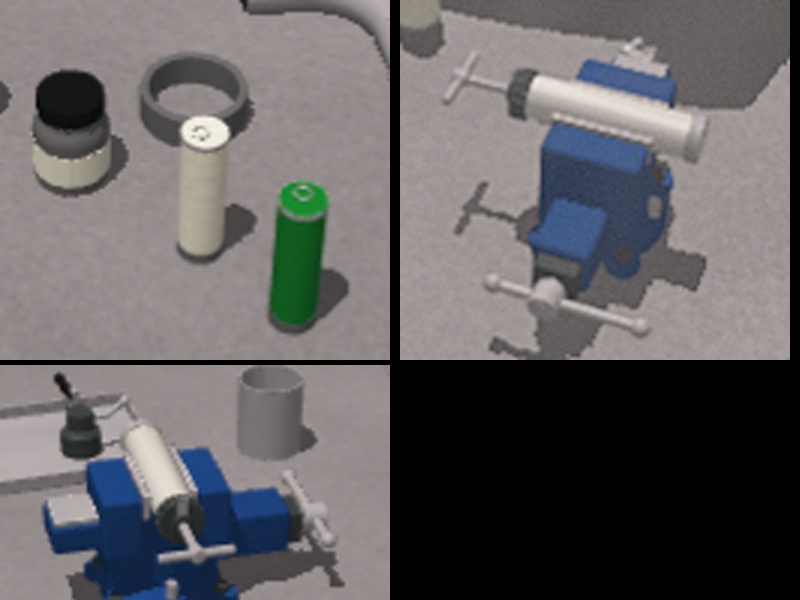

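The crop confirms the white slim cartridge with its pull ring at (0.543,-0.463). The green one is 94 mm away. Next I measure the barrel axis, T-handle and tray.

```bash
python3 - <<'E'
from h import *
for n in("side","scene"):
    W=world(n);Z=W[...,2]
    m=(Z>.140)&(Z<.157)&(abs(W[...,1])<.12)&(W[...,0]>.4)&(W[...,0]<.7)
    q=W[m];print(n,"barrel",len(q),q.min(0).round(3),q.max(0).round(3),q.mean(0).round(3))
    vx,vy,x0,y0=cv2.fitLine(q[:,:2].astype(np.float32),cv2.DIST_HUBER,0,.01,.01).ravel();a=np.degrees(np.arctan2(vy,vx))%180-90
    print("yaw",a,"x at y=-.12:",x0+vx/vy*(-.12-y0))
    m=(Z>.115)&(Z<.14)&(W[...,1]<-.085)&(W[...,1]>-.2)&(W[...,0]>.45)&(W[...,0]<.7)
    q=W[m];print("handle",len(q),q.min(0).round(3),q.max(0).round(3),q.mean(0).round(3))
    m=(Z>.010)&(Z<.022)&(W[...,0]>.24)&(W[...,0]<.65)&(W[...,1]>.16)&(W[...,1]<.48)
    print("tray",cv2.minAreaRect(W[m][:,:2].astype(np.float32)))
# triangulate handle centre and bar ends
def ray(n,uv):
    z=np.load(n+".npz");s=cv2.undistortPoints(np.array([[uv]],float),z["K"],np.array([float(z["k1"]),0,0,0])).ravel()
    d=z["T"][:3,:3]@[*s,1];e=z["T"][:3,3];return e+d*(.13-e[2])/d[2]
for n,uvs in(("side",[(325.3,202.5),(314,205),(338,201)]),("scene",[(310.5,186.5),(315.3,178.3),(305.3,193.5)])):
    for uv in uvs: print(n,uv,ray(n,uv).round(4))
E
```

```text
side barrel 411 [ 0.531 -0.085  0.14 ] [0.585 0.101 0.157] [0.557 0.001 0.147]
yaw 3.4593735 x at y=-.12: 0.5635333
handle 120 [ 0.53  -0.139  0.124] [ 0.601 -0.086  0.139] [ 0.564 -0.126  0.133]
tray ((0.46245288848876953, 0.32438626885414124), (0.28130748867988586, 0.19420938193798065), 4.575026035308838)
scene barrel 585 [ 0.537 -0.077  0.14 ] [0.585 0.098 0.157] [0.565 0.011 0.146]
yaw 2.1139832 x at y=-.12: 0.5703024
handle 112 [ 0.531 -0.135  0.125] [ 0.603 -0.086  0.138] [ 0.568 -0.119  0.132]
tray ((0.4626311957836151, 0.3230186104774475), (0.28618451952934265, 0.17970359325408936), 4.603311061859131)
side (325.3, 202.5) [ 0.565  -0.1277  0.13  ]
side (314, 205) [ 0.5325 -0.1338  0.13  ]
side (338, 201) [ 0.6006 -0.1273  0.13  ]
scene (310.5, 186.5) [ 0.5691 -0.1266  0.13  ]
scene (315.3, 178.3) [ 0.5327 -0.1287  0.13  ]
scene (305.3, 193.5) [ 0.6001 -0.1276  0.13  ]
```

Request:
{"op": "apply_moves", "data": {"targets": [[[1,0,0,7,1],[1,0,0,7,1],[1,0,0,7,1],[1,0,0,7,1],[1,0,0,7,1],[1,0,0,7,1],[1,0,0,7,1],[1,0,0,7,1]]]}}

```text
clock: 0.82
eef_pos: [0.4478, -0.4833, 0.2478]
tool_rot: [0.814, 0.58, -0.0, -0.0]
ft_force: [0.4, -2.6, -0.3]
grip_width: 0.0854
grasp_force: 0.0
```

Request:
{"op": "apply_moves", "data": {"targets": [[[0.9,0.2,0,7,1],[0.9,0.2,0,7,1],[0.55,0.1,0,7,1],[0,0,0,2,1],[0,0,0,0,1]]]}}

```text
clock: 1.23
eef_pos: [0.5417, -0.4626, 0.2462]
tool_rot: [0.683, 0.73, -0.0, -0.001]
ft_force: [-0.1, -0.2, 0.6]
grip_width: 0.0856
grasp_force: 0.0
```

```bash
python3 - <<'E'
from h import *
p,d=snap("wrist");cv2.imwrite("pics/w1.png",p)
W=world("wrist");Z=W[...,2];m=(Z>.112)&(Z<.13)
q=W[m];print(len(q),q.min(0),q.max(0),((q.min(0)+q.max(0))/2).round(4));print(get_obs()["eef_pos"])
l=cv2.connectedComponentsWithStats(m.astype(np.uint8))
for i in range(1,l[0]):
    if l[2][i,4]>100: t=W[l[1]==i];print(l[2][i],((t.min(0)+t.max(0))/2).round(4),np.ptp(t,axis=0))
E
```

```text
2221 [ 0.52550376 -0.56004652  0.11200757] [ 0.61014115 -0.44469937  0.1250212 ] [ 0.5678 -0.5024  0.1185]
[ 0.54054103 -0.46322442  0.24688896]
[ 302  180   39   39 1193] [ 0.543  -0.4624  0.1186] [0.03503736 0.03547817 0.01293026]
[ 348  260   36   37 1028] [ 0.5925 -0.5421  0.1184] [0.03518787 0.03588992 0.01286812]
```

View pics/w1.png

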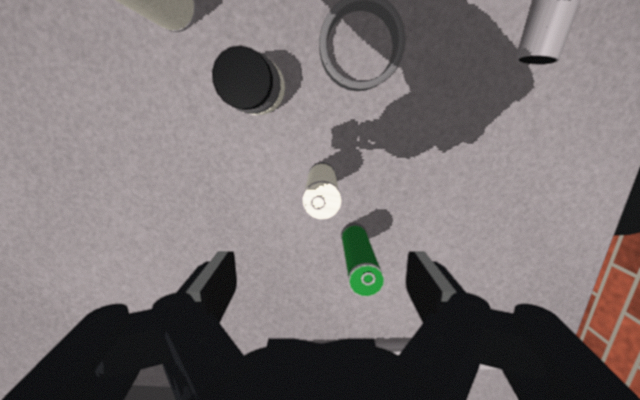

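The wrist view shows the white cartridge at (322,201), so world (0.543,-0.462), and the green one at (366,279). Both are clear of the fingers' paths.

Request:
{"op": "apply_moves", "data": {"targets": [[[0.05,0,-1,0,1],[0,0,-1,0,1],[0,0,-1,0,1],[0,0,-0.7,0,1],[0,0,0,0,-1],[0,0,0,0,-1],[0,0,0,0,-1],[0,0,0,0,-1]]]}}

```text
clock: 1.95
eef_pos: [0.5433, -0.4657, 0.1043]
tool_rot: [0.685, 0.729, 0.0, 0.003]
ft_force: [0.5, -0.7, 0.1]
grip_width: 0.0388
grasp_force: 0.0
```

Request:
{"op": "apply_moves", "data": {"targets": [[[0,0,0,0,-1],[0,0,0,0,-1],[0,0,0,0,-1],[0,0,0,0,-1]]]}}

```text
clock: 2.28
eef_pos: [0.5434, -0.4656, 0.1046]
tool_rot: [0.685, 0.729, -0.0, 0.003]
ft_force: [-2.0, -1.4, 6.2]
grip_width: 0.0325
grasp_force: 59.7
```

Request:
{"op": "apply_moves", "data": {"targets": [[[0,0,0.5,0,-1],[0,0,1,0,-1],[0,0,1,0,-1],[0,0,1,0,-1],[0,0.3,0.5,0,-1],[-0.2,0.6,0,0,-1],[-0.2,0.9,0,0,-1],[-0.2,1,0,0,-1]]]}}

```text
clock: 2.95
eef_pos: [0.518, -0.3522, 0.2616]
tool_rot: [0.685, 0.728, 0.0, 0.002]
ft_force: [1.1, 0.7, 0.2]
grip_width: 0.032
grasp_force: 59.9
```

Request:
{"op": "apply_moves", "data": {"targets": [[[-0.2,1,0,0,-1],[-0.2,1,0,0,-1],[-0.2,1,0,0,-1],[-0.2,1,0,0,-1],[-0.2,1,0,0,-1],[-0.2,1,0,0,-1],[-0.2,1,0,0,-1],[-0.2,1,0,0,-1]]]}}

```text
clock: 3.62
eef_pos: [0.4536, -0.0301, 0.2617]
tool_rot: [0.685, 0.729, 0.001, 0.001]
ft_force: [0.5, 0.4, -0.8]
grip_width: 0.0324
grasp_force: 59.9
```

Request:
{"op": "apply_moves", "data": {"targets": [[[-0.2,1,0,0,-1],[-0.2,1,0,0,-1],[-0.2,1,0,0,-1],[-0.2,1,0,0,-1],[-0.2,1,0,0,-1],[-0.2,1,0,0,-1],[-0.2,0.7,0,0,-1],[0,0.4,0,0,-1]]]}}

```text
clock: 4.28
eef_pos: [0.3966, 0.2555, 0.2617]
tool_rot: [0.683, 0.73, 0.001, -0.0]
ft_force: [0.1, -0.5, -1.1]
grip_width: 0.0326
grasp_force: 59.9
```

Request:
{"op": "apply_moves", "data": {"targets": [[[0,0.9,0,0,-1],[0,0.6,0,0,-1],[0,0,-1,0,-1],[0,0,-1,0,-1],[0,0,-0.9,0,-1],[0,0,-0.5,0,-1],[0,0,0,0,-1],[0,0,0,0,-1]]]}}

```text
clock: 4.95
eef_pos: [0.3977, 0.312, 0.1245]
tool_rot: [0.685, 0.729, -0.001, -0.0]
ft_force: [-0.9, 0.4, -0.6]
grip_width: 0.0319
grasp_force: 60.0
```

```bash
python3 - <<'E'
from h import *
print(get_obs()["eef_pos"])
a,_=snap("side");b,_=snap("scene")
cv2.imwrite("pics/pl.png",np.hstack([cv2.resize(a[70:200,190:320],(390,390),interpolation=2),cv2.resize(b[150:300,390:540],(390,390),interpolation=2)]))
E
```

```text
[0.39773305 0.31203951 0.12453649]
```

View pics/pl.png

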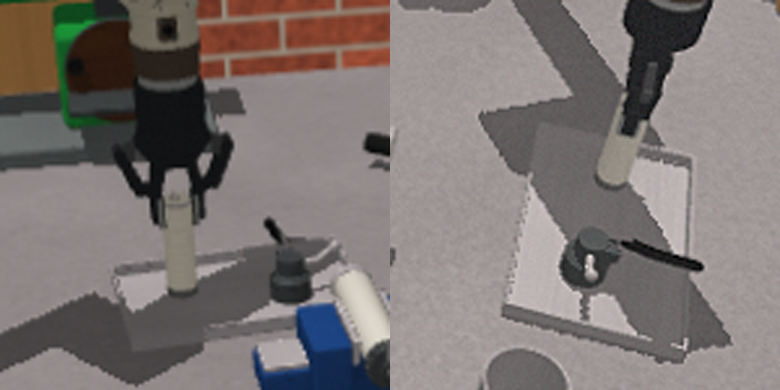

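The cartridge is held vertical over the clear half of the tray (side crop 180,290; scene crop 612,185). I'll lower it gently.

Request:
{"op": "apply_moves", "data": {"targets": [[[0,0,-0.15,0,-1],[0,0,-0.15,0,-1],[0,0,0,0,-1],[0,0,0,0,-1],[0,0,0,0,-1]]]}}

```text
clock: 5.47
eef_pos: [0.3981, 0.3122, 0.1126]
tool_rot: [0.685, 0.729, 0.0, 0.0]
ft_force: [0.1, -0.4, -1.2]
grip_width: 0.0324
grasp_force: 60.0
```

Request:
{"op": "apply_moves", "data": {"targets": [[[0,0,-0.05,0,-1],[0,0,-0.04,0,-1],[0,0,0,0,-1],[0,0,0,0,-1]]]}}

```text
clock: 5.8
eef_pos: [0.3979, 0.3121, 0.1085]
tool_rot: [0.685, 0.729, -0.0, -0.0]
ft_force: [-0.0, -0.2, -0.8]
grip_width: 0.0323
grasp_force: 60.0
```

Request:
{"op": "apply_moves", "data": {"targets": [[[0,0,-0.04,0,-1],[0,0,0,0,-1],[0,0,0,0,-1]]]}}

```text
clock: 6.05
eef_pos: [0.3982, 0.3124, 0.1075]
tool_rot: [0.685, 0.729, 0.0, -0.0]
ft_force: [-0.6, 0.4, 2.1]
grip_width: 0.0322
grasp_force: 60.6
```

Request:
{"op": "apply_moves", "data": {"targets": [[[0,0,0,0,0.0],[0,0,0,0,0.0],[0,0,0,0,0.5],[0,0,0,0,1],[0,0,0,0,1],[0,0,0,0,1],[0,0,0,0,1],[0,0,0,0,1]]]}}

```text
clock: 6.72
eef_pos: [0.398, 0.3121, 0.1071]
tool_rot: [0.685, 0.729, -0.0, -0.0]
ft_force: [-0.3, -0.2, 0.3]
grip_width: 0.0853
grasp_force: 0.0
```

Request:
{"op": "apply_moves", "data": {"targets": [[[0,0,0.5,0,1],[0,0,0.9,0,1],[0,0,0.9,0,1],[0,0,0.9,0,1],[0,0,0.8,0,1],[0,0,0,0,1],[0,0,0,0,1]]]}}

```text
clock: 7.3
eef_pos: [0.3991, 0.313, 0.2696]
tool_rot: [0.685, 0.729, 0.003, 0.0]
ft_force: [-1.1, 0.4, -0.1]
grip_width: 0.0855
grasp_force: 0.0
```

```bash
python3 - <<'E'
from h import *
snap("scene");a,_=snap("side");print(get_obs()["eef_pos"])
for n in("scene","side"):
    W=world(n);m=(W[...,2]>.03)&(W[...,2]<.135)&(abs(W[...,0]-.397)<.06)&(abs(W[...,1]-.315)<.06);q=W[m]
    for lo,hi in((.03,.06),(.06,.09),(.09,.11),(.112,.135)):
        t=q[(q[:,2]>lo)&(q[:,2]<hi)];print(n,lo,((t.min(0)+t.max(0))/2).round(4),t.max(0).round(4))
E
```

```text
[0.39766438 0.31185165 0.26635096]
scene 0.03 [0.406  0.3152 0.0451] [0.4152 0.3328 0.06  ]
scene 0.06 [0.4061 0.3139 0.0747] [0.4159 0.3304 0.0894]
scene 0.09 [0.4079 0.3145 0.1   ] [0.4164 0.3312 0.1097]
scene 0.112 [0.3984 0.3152 0.1191] [0.417  0.3316 0.1255]
side 0.03 [0.3962 0.3091 0.0451] [0.4134 0.3239 0.0599]
side 0.06 [0.3958 0.3072 0.0748] [0.4122 0.3214 0.0886]
side 0.09 [0.3963 0.3084 0.0995] [0.4134 0.3227 0.1089]
side 0.112 [0.396  0.3139 0.121 ] [0.4122 0.3353 0.1297]
```

Request:
{"op": "apply_moves", "data": {"targets": [[[0.2,-0.5,0,0,1],[0.4,-1,0,0,1],[0.4,-1,0,0,1],[0.4,-1,0,0,1],[0.4,-1,0,0,1],[0.4,-1,0,0,1],[0.4,-1,0,0,1],[0.4,-1,0,0,1]]]}}

```text
clock: 8.07
eef_pos: [0.5136, 0.0193, 0.265]
tool_rot: [0.685, 0.729, -0.001, -0.001]
ft_force: [1.0, 1.2, -0.3]
grip_width: 0.0853
grasp_force: 0.0
```

Request:
{"op": "apply_moves", "data": {"targets": [[[0.4,-1,0,0,1],[0.4,-1,0,0,1],[0.4,-0.6,0,0,1],[0,-0.4,0,0,1],[0,0,0,0,1]]]}}

```text
clock: 8.48
eef_pos: [0.5607, -0.0995, 0.264]
tool_rot: [0.686, 0.727, -0.002, -0.002]
ft_force: [-0.4, 0.1, -0.2]
grip_width: 0.0855
grasp_force: 0.0
```

```bash
python3 - <<'E'
from h import *
p,d=snap("wrist");cv2.imwrite("pics/w2.png",p);W=world("wrist");print(get_obs()["eef_pos"])
m=(W[...,2]>.11)&(W[...,2]<.16)&(W[...,1]<-.06)&(W[...,1]>-.2)&(abs(W[...,0]-.567)<.06)
q=W[m];Y=q[:,1]
for a in np.arange(-.15,-.06,.004):
    t=q[(Y>=a)&(Y<a+.004)]
    if len(t): print(round(a+.002,3),len(t),((t.min(0)+t.max(0))/2)[[0]].round(4),np.ptp(t[:,0]).round(3),t[:,2].max().round(4))
b=q[(Y<-.12)];l=cv2.fitLine(b[:,:2].astype(np.float32),cv2.DIST_HUBER,0,.01,.01).ravel();print(l)
E
```

```text
[ 0.56034209 -0.09763356  0.26436009]
-0.136 32 [0.5525] 0.039 0.1392
-0.132 198 [0.5657] 0.07 0.14
-0.128 347 [0.5659] 0.071 0.1401
-0.124 201 [0.5674] 0.068 0.1402
-0.12 42 [0.5661] 0.009 0.1376
-0.116 34 [0.5653] 0.008 0.1368
-0.112 36 [0.5651] 0.008 0.1375
-0.108 37 [0.5649] 0.008 0.1375
-0.104 42 [0.5651] 0.009 0.1369
-0.1 41 [0.5649] 0.009 0.137
-0.096 42 [0.5646] 0.009 0.1371
-0.092 42 [0.5643] 0.008 0.1375
-0.088 44 [0.5641] 0.008 0.1373
-0.084 30 [0.5639] 0.008 0.1378
-0.08 41 [0.5636] 0.021 0.1416
-0.076 116 [0.5621] 0.044 0.1599
-0.072 231 [0.5635] 0.047 0.157
-0.068 247 [0.5634] 0.047 0.1577
-0.064 255 [0.5631] 0.047 0.1559
-0.06 137 [0.5639] 0.045 0.1556
[ 0.9990098   0.0444907   0.565798   -0.12801234]
```

View pics/w2.png

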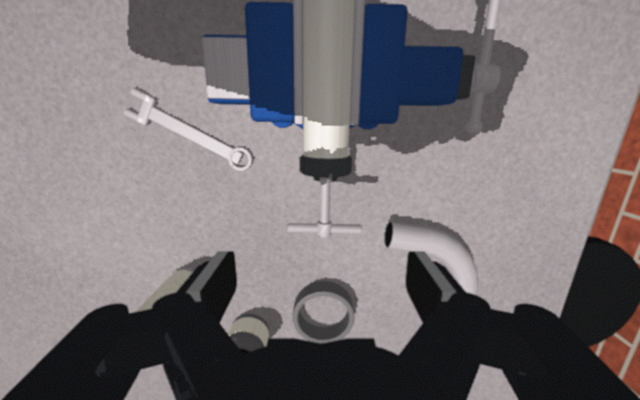

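The wrist view shows the bar at (324,229), the rod from (324,180) to (324,222) and the cap at (326,165). The bar is at y=-0.128, the bush face at about -0.082 and the rod at x=0.565. The fingers go down at y of about -0.107.

Request:
{"op": "apply_moves", "data": {"targets": [[[0.1,-0.2,0,0,1],[0,0,-0.8,0,1],[0,0,-1,0,1],[0,0,-1,0,1],[0,0,-0.6,0,1],[0,0,0,0,1],[0,0,0,0,1]]]}}

```text
clock: 9.12
eef_pos: [0.564, -0.1029, 0.1298]
tool_rot: [0.684, 0.73, -0.001, -0.002]
ft_force: [0.9, -1.1, -0.1]
grip_width: 0.085
grasp_force: 0.0
```

Request:
{"op": "apply_moves", "data": {"targets": [[[0,-0.13,-0.04,0,1],[0,0,0,0,-1],[0,0,0,0,-1],[0,0,0,0,-1],[0,0,0,0,-1],[0,0,0,0,-1],[0,0,0,0,-1],[0,0,0,0,-1]]]}}

```text
clock: 9.78
eef_pos: [0.5641, -0.1094, 0.1299]
tool_rot: [0.685, 0.729, -0.001, -0.001]
ft_force: [-4.2, -0.1, 3.9]
grip_width: 0.0069
grasp_force: 58.5
```

Request:
{"op": "apply_moves", "data": {"targets": [[[0,0,0,0,-1],[0,0,0,0,-1],[0,0,0,0,-1],[0,0,0,0,-1],[0,0,0,0,-1]]]}}

```text
clock: 10.2
eef_pos: [0.5641, -0.1093, 0.1299]
tool_rot: [0.685, 0.729, -0.001, -0.001]
ft_force: [-5.7, -0.8, 5.6]
grip_width: 0.0068
grasp_force: 58.6
```

Request:
{"op": "apply_moves", "data": {"targets": [[[0.01,-0.2,0,0,-1],[0.015,-0.4,0,0,-1],[0.02,-0.4,0,0,-1],[0.02,-0.4,0,0,-1],[0.02,-0.4,0,0,-1],[0.02,-0.4,0,0,-1],[0.01,-0.2,0,0,-1],[0,0,0,0,-1]]]}}

```text
clock: 10.87
eef_pos: [0.5681, -0.2022, 0.1298]
tool_rot: [0.684, 0.729, 0.002, -0.004]
ft_force: [-6.1, 13.5, 10.5]
grip_width: 0.0071
grasp_force: 59.2
```

```bash
cat > m.py <<'E'
from h import *
print(get_obs()["eef_pos"])
for n in("side","scene"):
    p,d=snap(n);W=world(n)
    m=(W[...,2]>.12)&(W[...,2]<.142)&(W[...,1]<-.2)&(W[...,1]>-.3)&(W[...,0]>.51)&(W[...,0]<.64)
    q=W[m];print(n,len(q))
    if len(q)>5:
        for s in(q[q[:,0]<.56],q[q[:,0]>.582]):print(len(s),np.median(s,0).round(4) if len(s) else 0)
a=np.load("side.npz")["p"][165:265,280:380];b=np.load("scene.npz")["p"][140:240,260:360]
cv2.imwrite("pics/pull.png",cv2.resize(np.hstack([a,b]),None,fx=4,fy=4,interpolation=2))
E
python3 m.py
```

```text
[ 0.56813218 -0.20217182  0.12984141]
side 164
56 [ 0.5516 -0.2214  0.1331]
36 [ 0.5902 -0.2212  0.1333]
scene 44
1 [ 0.5496 -0.222   0.1349]
37 [ 0.5887 -0.216   0.1316]
```

View pics/pull.png

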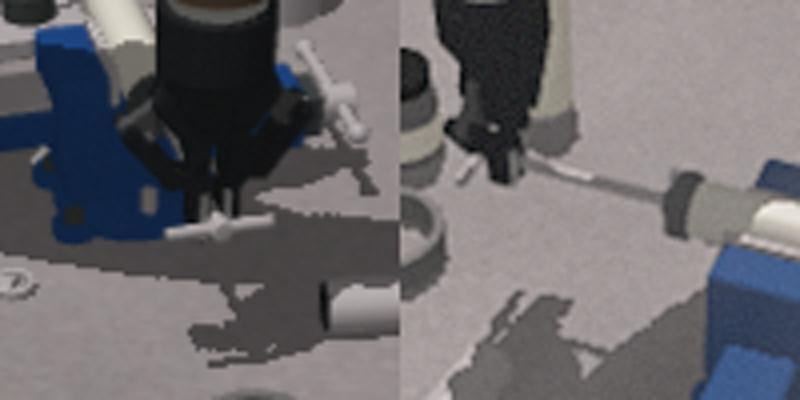

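The rod is drawn about 93 mm with no slip: the bar is 19 mm from the TCP as before. It needs about 14.5 mm more.

Request:
{"op": "apply_moves", "data": {"targets": [[[0.01,-0.18,0,0,-1],[0.01,-0.18,0,0,-1],[0,0,0,0,-1],[0,0,0,0,-1],[0,0,0,0,-1],[0,0,0,0,-1]]]}}

```text
clock: 11.47
eef_pos: [0.5686, -0.2142, 0.1298]
tool_rot: [0.684, 0.73, 0.002, -0.005]
ft_force: [-7.2, 14.4, 10.6]
grip_width: 0.0066
grasp_force: 59.4
```

```bash
python3 m.py; python3 - <<'E'
from h import *
b=np.load("scene.npz")["p"]
c=cv2.resize(b[140:220,270:370],(800,600),interpolation=2)
cv2.imwrite("pics/groove.png",c)
E
```

```text
[ 0.56863477 -0.21424976  0.12980134]
side 175
59 [ 0.5518 -0.2326  0.1332]
36 [ 0.5914 -0.2338  0.133 ]
scene 88
3 [ 0.5594 -0.2044  0.13  ]
54 [ 0.5875 -0.2188  0.1313]
```

View pics/groove.png

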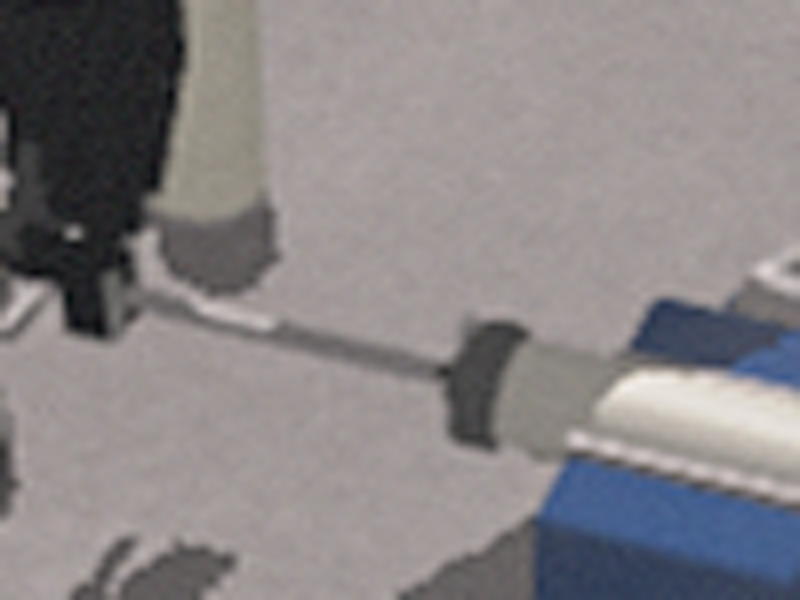

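The groove is just showing as a dark spot at (445,372) beside the bush. The draw is about 105 mm, so I add 3 mm for margin and hold.

Request:
{"op": "apply_moves", "data": {"targets": [[[0,-0.08,0,0,-1],[0,0,0,0,-1],[0,0,0,0,-1],[0,0,0,0,-1],[0,0,0,0,-1],[0,0,0,0,-1],[0,0,0,0,-1],[0,0,0,0,-1]]]}}

```text
clock: 12.23
eef_pos: [0.5688, -0.2172, 0.1298]
tool_rot: [0.683, 0.73, 0.003, -0.005]
ft_force: [-6.1, 14.5, 10.1]
grip_width: 0.0072
grasp_force: 59.4
```

```bash
python3 m.py; python3 - <<'E'
from h import *
for n in("scene","side"):
    W=world(n);q=W[(W[...,2]>.03)&(W[...,2]<.135)&(abs(W[...,0]-.397)<.05)&(abs(W[...,1]-.315)<.05)]
    print(n,len(q),q.min(0).round(3),q.max(0).round(3))
E
```

```text
[ 0.56877927 -0.21722591  0.12982409]
side 172
55 [ 0.552  -0.2365  0.1332]
40 [ 0.5891 -0.236   0.133 ]
scene 89
2 [ 0.559  -0.2073  0.136 ]
50 [ 0.5874 -0.2223  0.1314]
scene 387 [0.382 0.297 0.03 ] [0.416 0.333 0.125]
side 280 [0.379 0.291 0.03 ] [0.414 0.341 0.129]
```

Draw is about 107–108 mm and steady, and the cartridge is standing.

```bash
python3 -c "
from workcell import order
print(order.job_done())"
```

```text
the job is handed in; nothing more can be done
None
```

I stood the white cartridge upright on the tray's clear half and let go of it, then drew the follower rod about 107–108 mm by my measurements, and the gripper is still holding it there for the lock plate; I handed the job in at about 12 s but got no verdict back.

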